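# Roll a bottle up the track into the mixing carousel and shut the keeper

## Task

Load the brown bottle into the mixing carousel: slide the keeper bar fully open, turn the carousel until its empty bay squarely faces the sloping track, then roll the bottle up the track, without lifting it off or letting it fall off, until it drops into that bay. Finally slide the keeper bar fully shut behind the bottle, with the bay still facing the track, and leave the red beaker, the sanding block and the cutters where they are.

Things in the scene. Friction and masses are not known exactly. Their poses are not given: they have to be found in the camera images.
- bottle_mid (a point): Centre of the loose brown bottle (110 mm long, 0.11 to 0.23 kg) that lies on its side across the foot of the track; z runs along it from base to white cap. The brown body, 46 mm in diameter, is the 88 mm nearest the base (its middle lies 11 mm from this point toward the base); the cap is 28 mm in diameter. Let go on the track, it rolls back down to the lip.
- stand: Fixed stand: a grey base with the blue carousel at one end and an aluminium track at the other. Origin on the carousel's axis, at the underside of the base; z up; x points from the carousel down the track to its foot; y across the track. The stand's place and yaw vary.
- track_head (a point): Upper end of the track's running surface at mid-width, 117 mm from the carousel's axis, 41 mm above the stand's origin; then a 9 mm gap to the carousel's sill (40 mm high). The surface is flat, 125 mm wide between rails that stand 12 mm above it, and slopes down 9.5 degrees along the stand's +x. Axes as the stand's.
- track_foot (a point): Lower end of the track, on its running surface at mid-width, 104 mm down the slope from the head, at the inner face of the yellow end lip (10 mm high above the running surface, 6 mm thick) against which the bottle rests. Nothing stands behind the lip.
- wheel (a joint): Angle of the carousel (blue disc, 226 mm in diameter, three bays), rad, anticlockwise from above; 0 = the empty bay faces the track squarely; limits -2.6 and 2.6; it starts between 0.55 and 1.45. It turns against slight friction (about 0.12 N m) and stays where it is left.
- empty_bay (a point): Where the bottle's centre belongs in the empty bay: 63 mm from the carousel's axis, 57 mm above the stand's origin, turning with the carousel; x outward, y along the bay, z up. Bay floor 34 mm above the stand's origin, 120 mm long, inner wall 40 mm from the axis, outer sill 6 mm high with its inner edge 84 mm from the axis. The other bays hold a yellow and a white bottle, fixed.
- wheel_post (a point): Red upright turning post of the carousel, 15 mm in diameter, 97 mm from its axis, opposite the empty bay. The point is on the post's axis, 118 mm above the stand's origin; the post ends 17 mm higher, its red sleeve reaches 20 mm lower. Nothing else on the carousel is higher than 82 mm above the stand's origin.
- keeper (a joint): Travel of the keeper bar, m: 0 = fully shut (bar across the head of the track, in front of the bay, starts between 0 and 0.015), 0.10 = fully open. It slides along the stand's -y, against about 1.5 N of friction, and stays where it is left.
- keeper_peg (a point): Black upright peg on the steel keeper bar, 15 mm in diameter; the point is on its axis, 99 mm above the stand's origin, its top 16 mm higher, the bar's top 25 mm lower. Shut, it stands at mid-width, 109 mm from the carousel's axis. The bar's underside is 62 mm above the stand's origin; a guide bracket 81 mm high stands 73 to 103 mm to the stand's -y. Open, the bar clears the track.
- beaker: Red plastic beaker, 71 mm across, 93 mm high, upright; origin under its centre. To be left alone.
- sander: Brown sanding block, 56x101x31 mm; origin under its centre. To be left alone.
- cutters: Blue-handled side cutters, 41x145x11 mm, lying; origin under their centre. To be left alone.

How it is judged (in metres and radians):
On the way, in this order (a step that is already met when the one before it is completed fails the run):
1. the keeper bar is open and the empty bay faces the track (value of joint keeper above 0.085 m and value of joint wheel between -0.12 and 0.12 rad), for 0.2 s.
2. the bottle lies in the bay, which faces the track, the keeper still open (all of step 1 and x of bottle_mid in the frame of empty_bay between -0.008 and 0.01 m and y of bottle_mid in the frame of empty_bay between -0.015 and 0.015 m and z of bottle_mid in the frame of empty_bay between -0.008 and 0.006 m and angle between the z axis of bottle_mid and the y axis of empty_bay, either way round below 0.15 rad), for 0.2 s.
At the end, for the whole second after the job is handed in: The bottle lies in the empty bay (centre within about 8 mm in and out, 15 mm along the bay, 8 mm in height, in line within 0.15 rad), the carousel is at rest with this bay facing the track within 0.12 rad, and the keeper bar is shut to within 10 mm (value of joint keeper below 0.01 m and value of joint wheel between -0.12 and 0.12 rad and x of bottle_mid in the frame of empty_bay between -0.008 and 0.01 m and y of bottle_mid in the frame of empty_bay between -0.015 and 0.015 m and z of bottle_mid in the frame of empty_bay between -0.008 and 0.006 m and angle between the z axis of bottle_mid and the y axis of empty_bay, either way round below 0.15 rad and velocity of joint wheel between -0.05 and 0.05 rad/s); the robot touches nothing.
It fails at once if the bottle is lifted off the track (height (world z) of bottle_mid above 0.115 m).
It fails at once if the bottle falls off the stand (height (world z) of bottle_mid below 0.045 m).
It fails at once if the beaker, the sanding block or the cutters are moved more than 30 mm (distance of any of beaker, sander, cutters from where it was at the start of the episode above 0.03 m).
It also fails if it takes over 69 s, if anything falls off the work surface, if the arm or the gripper's body presses on something with over 40 N, if the wrist force passes 120 N, or if a joint passes its speed limit or range.

## Robot

A 6-joint arm with a two-finger parallel gripper is mounted at the origin on a cart in front of the work surface, level with it; the furniture and walls round the work are solid. World frame = base frame: x ahead of the robot, y to its left, z up, the work surface at z = 0. Lengths are in mm, angles in rad, forces in N, time in s.
With the tool pointing down it reaches from about 375 to 925 mm from the base axis. Payload 5.7 kg.
Tool frame: the origin (TCP) lies midway between the tips of the shut fingers; the grasp point (between the pads) lies 19 mm behind it (arm.grip_point_offset is the distance from the TCP to the grasp point, in mm); z points along the fingers, y is the line along which they close (so a half turn about z gives the same grasp; the last joint's range is limited). The gripper opens to 88 mm and grips with 3 to 60 N. Pads are 20 mm wide; open, the fingers measure 115 mm over their backs; the gripper's body (75 mm by 178 mm) begins 61 mm behind the grasp point.
Start: joints at [1.117, 0.359, 1.51, -0, 1.272, -0.115], TCP at [199.405, 565.862, 222.623] pointing down, gripper open.
Joint ranges: [-2.97, 2.97], [-1.01, 2.36], [0.21, 2.38], [-0.96, 4.11], [0.2, 2.71], [-2.98, 2.98]. Speed limits (rad/s): [2.39, 2.39, 3.14, 3.14, 3.14, 3.14].

## Interface

Orientations are given as a unit quaternion [x, y, z, w].
In Python, from cell import status, imaging, arm gives the robot as it stands.
- The arm moves only by the tool arm_command, never from a script. Its argument "increments" is a list of rows, each an object with "translation": the shift along the world's x, y, z in cm, a list of three; "rotation": the turn, a rotation vector about the world's x, y, z in degrees, a list of three; "hand": the opening in per cent of the stroke, from 0 (shut) to 100 (fully open). In form: [{"translation": [x, y, z], "rotation": [wx, wy, wz], "hand": hand}, ...]. A call has 1 to 10 rows; each row shifts and turns the commanded pose from where the row before left it; what a row does not reach is not made up. A row lasts 1/10 s, in which the tool goes at most 50 mm and 8.59 degrees, less where a joint would pass 70% of its speed; a pose out of reach is approached as far as the arm can. A call is refused whole if a number of a shift passes 5 or a number of a turn 8.59, either way. A call with a gripper value outside its range is refused whole. The fingers move at their own pace and stop on an object; "newtons" is the grip in N (left out, the last holds). Time passes only in rows, so rows that do not move let the fingers close. It gives the time, the measured TCP pose, the force, the opening and the grip force at its end, in the units of the state.
- status.get_obs(): the state, without advancing time (a new reading comes with each control period).
- imaging.camera(name): name is "scene" or "top" or "wrist"; returns (picture, depth): 480x640x3 uint8, red, green, blue; 480x640 float32, mm along the optical axis (not along the pixel's ray), 0 where there is no reading.
- imaging.camera_model(name): a dict with "camera_matrix" (3x3 intrinsics, pixels), "k1" (the pictures are not rectified: a ray, as slopes to the right and down, at radius r is drawn at 1 + k1 r^2 times it, then the intrinsics apply), "rvec" (rotation vector, rad) and "tvec" (3), from world to camera coordinates, as OpenCV has them. Camera axes: x right, y down, z forward; pixel columns grow to the right and rows downward; lengths in mm; the calibration is good to about 2 mm. A picture is of the moment at which its call begins: read the wrist's pose just before it. camera_model takes no time and is no camera call; for the wrist camera it gives the pose at the moment of the call.
- arm.close_job(): hands the job in; it is judged then, once.
The state is a dict: "t": time; "joint_pos": joint angles; "joint_vel": joint speeds; "joint_efforts": joint torques, N m; "position": TCP position; "ee_rot": TCP orientation; "wrist_force": force on the tool from outside, world axes, zero at the start; "wrist_torque": the same for the moment, N m; "gripper_width": finger opening in mm; "grip_force": force on a finger pad.
Only numpy, scipy, OpenCV 4.12 (cv2) and the standard library are available. Lean on these libraries where they do the work, as an engineer would, in place of code of your own. Each camera call takes 0.05 s, during which the arm holds its last target. There are 200 camera calls.

## Working session

There is one attempt and no reset: what is moved stays moved. The work goes in short steps, Python scripts to look and compute and a tool call to move; the robot and the scene stay as the last step left them, time stands still between calls to the robot, and variables do not carry over. Pictures are saved under pics/ and viewed, at most 10 in all, crops included, and the job is handed in when it is done.

Besides the shell and the picture viewer there is one more tool, called after "Emit:" in YAML: its name, and indented under it one key for each argument. arm_command: Moves the arm, as the interface text tells. Its arguments: {"type":"object","properties":{"increments":{"type":"array","items":{"type":"object","properties":{"translation":{"type":"array","items":{"type":"number"}},"rotation":{"type":"array","items":{"type":"number"}},"hand":{"type":"number"}}}},"newtons":{"type":"number"}},"required":["increments"]}

```bash
mkdir -p pics; ls; cat > h.py <<'E'
import numpy as np, cv2
from cell import status, imaging, arm
def snap(n):
    m=imaging.camera_model(n); p,d=imaging.camera(n); return p,d,m
def pts(d,m):
    K=np.array(m["camera_matrix"],float); k1=m["k1"]; R=cv2.Rodrigues(np.array(m["rvec"],float))[0]; t=np.array(m["tvec"],float).ravel()
    v,u=np.mgrid[0:480,0:640].astype(float)
    uv=cv2.undistortPoints(np.stack([u.ravel(),v.ravel()],1)[:,None],K,np.array([k1,0,0,0,0.]))[:,0]
    P=np.c_[uv,np.ones(len(uv))]*d.reshape(-1,1)
    W=(P-t)@R
    W[d.ravel()<=0]=np.nan
    return W.reshape(480,640,3)
E
python3 - <<'E'
from h import *
o=status.get_obs(); print(o)
for n in("scene","top"):
    p,d,m=snap(n); cv2.imwrite(f"pics/{n}.png",p[:,:,::-1]); np.savez(f"{n}.npz",p=p,W=pts(d,m)); print(n,m["tvec"],(d>0).mean())
E
```

```text
pics
{'t': 0.0, 'joint_pos': array([ 1.11689986e+00,  3.59486202e-01,  1.51141540e+00, -2.61951957e-05,
        1.27248606e+00, -1.15150462e-01]), 'joint_vel': array([-0.00156148, -0.00115374,  0.00183819, -0.00023211,  0.00175443,
        0.00125576]), 'joint_efforts': array([-1.38537405e-03, -5.15351129e+01, -2.70736992e+01,  6.72466820e-02,
        3.46868404e-02, -1.30746284e-04]), 'position': array([199.12779225, 565.2728834 , 221.82726507]), 'ee_rot': array([ 1.68560485e-01,  9.85690904e-01, -8.64930884e-04, -2.39916223e-04]), 'wrist_force': array([ 0.15617658, -0.18935663, -1.07296404]), 'wrist_torque': array([-0.02921719, -0.02762857,  0.02545149]), 'grip_force': 0.0, 'gripper_width': 87.956974673242}
scene [573.97082749 193.07978275 974.35852709] 0.9958854166666666
top [ 100.92782784  571.97962148 1405.2486493 ] 0.995986328125
```

View pics/scene.png

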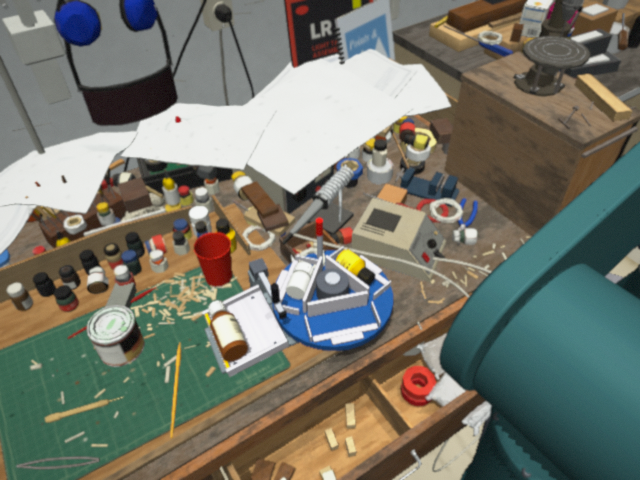

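View pics/top.png

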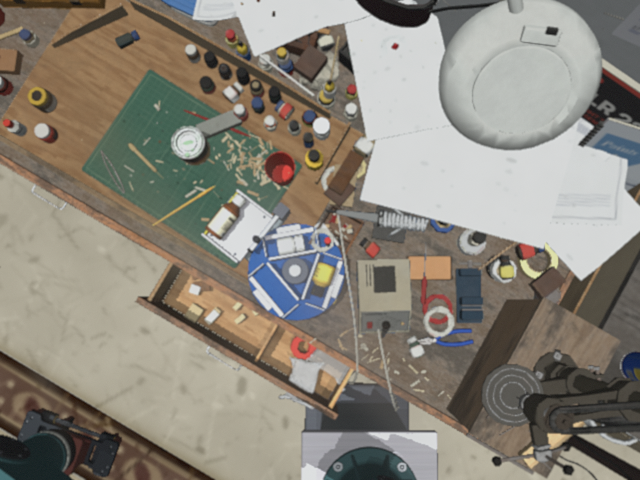

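The carousel is at about (297,270) in the top view, with the track up and left of it to (240,225). The brown bottle is at (225,218), the beaker at (280,168) and the keeper peg near (255,242). Next I'll measure these.

```bash
python3 - <<'E'
from h import *
for n,roi in(("top",(190,190,360,330)),("scene",(195,210,400,375))):
    f=np.load(n+".npz"); p=f["p"]; W=f["W"]; hsv=cv2.cvtColor(p,cv2.COLOR_RGB2HSV)
    x0,y0,x1,y1=roi; M=np.zeros((480,640),bool); M[y0:y1,x0:x1]=1
    H,S,V=[hsv[...,i].astype(int) for i in range(3)]; z=W[...,2]
    def rep(k,m):
        m=m&M
        if m.sum(): print(n,k,m.sum(),np.nanmedian(W[m],0).round(1),np.nanmin(W[m],0).round(),np.nanmax(W[m],0).round(), np.argwhere(m).mean(0).round()[::-1])
    rep("blue",(H>100)&(H<120)&(S>150)&(z<60))
    rep("red>95",((H<6)|(H>174))&(S>150)&(z>95))
    rep("black>85",(V<75)&(z>85)&(z<125))
    rep("brown",(H>5)&(H<18)&(S>120)&(z>55)&(z<110))
    rep("z>120",(z>120))
    b=(M&(H>100)&(H<120)&(S>150)&(z>15)&(z<70))
    c=max(cv2.findContours(b.astype(np.uint8),0,2)[0],key=cv2.contourArea)
    print(cv2.fitEllipse(cv2.convexHull(c)))
f=np.load("top.npz"); p=f["p"]
cv2.imwrite("pics/topcrop.png",cv2.resize(p[180:330,185:365,::-1],None,fx=4,fy=4,interpolation=2)[:600,:800])
W=f["W"]
for u,v in((370,470),(295,270),(240,225),(203,234),(237,263),(240,193),(275,225)): print(u,v,W[v,u].round())
E
```

```text
top blue 103 [506.4 254.8  47.2] [417.  69.  39.] [607. 279.  54.] [267. 280.]
top red>95 21 [585.2  98.9 147.6] [579.  95. 143.] [590. 103. 153.] [327. 240.]
top black>85 15 [587.4 251.7 103.4] [563.  68.  86.] [702. 276. 119.] [283. 227.]
top brown 73 [663.9 322.2  82.1] [599.  32.  55.] [678. 372.  92.] [229. 213.]
top z>120 81 [587.4 105.4 131.8] [579.  92. 121.] [598. 264. 153.] [293. 239.]
((263.9013671875, 286.28021240234375), (1.7747012376785278, 34.70738220214844), 140.2957763671875)
scene blue 2975 [482.9 222.4  45.4] [409.  72.  31.] [630. 285.  59.] [337. 318.]
scene red>95 348 [737.1 181.7 101.7] [576.  92.  95.] [791. 243. 148.] [247. 239.]
scene black>85 174 [588.7 260.5 103.9] [493.  71.  85.] [785. 281. 125.] [273. 272.]
scene brown 595 [619.2 355.5  75.7] [594.  67.  55.] [797. 382. 110.] [233. 314.]
scene z>120 166 [584.6 105.2 128.3] [576.  92. 120.] [596. 265. 148.] [302. 249.]
((335.2796936035156, 307.9996643066406), (81.8714370727539, 115.99292755126953), 83.6070556640625)
370 470 [76.  2. 58.]
295 270 [523. 171.  96.]
240 225 [629. 302.  52.]
203 234 [609. 389.  49.]
237 263 [543. 315.   9.]
240 193 [705. 303.  50.]
275 225 [633. 223.  23.]
```

View pics/topcrop.png

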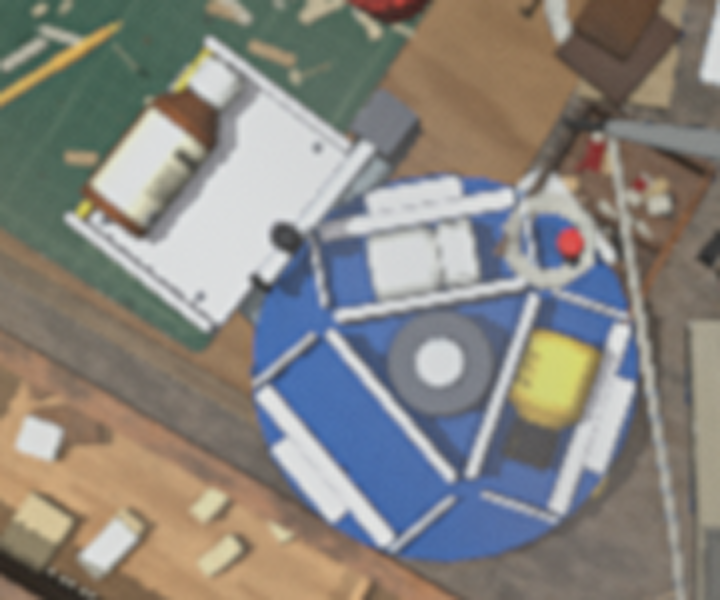

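The crop shows the keeper peg at (287,237), the red post at (570,242) and the hub at (440,362). The empty bay is at lower left (365,440), the guide bracket at (385,125) and the bottle at (165,150), with its cap toward upper right. I'll move over the scene and look with the wrist camera.

Emit:
arm_command:
  increments:
    - {"translation":[1,-1,4],"hand":100}
    - {"translation":[3.3,-3.1,1.5]}
    - {"translation":[3.3,-3.1,1.5]}
    - {"translation":[3.3,-3.1,1.5]}
    - {"translation":[3.3,-3.1,1.5]}
    - {"translation":[3.3,-3.1,1.5]}
    - {"translation":[3.3,-3.1,1.5]}
    - {"translation":[3.3,-3.1,1.5]}
    - {"translation":[3.3,-3.1,1.5]}
    - {"translation":[3.3,-3.1,1.5]}

```text
invalid input at $.increments[0]: expected keys translation, rotation, hand
```

```bash
python3 - <<'E'
from h import *
o=status.get_obs(); print(o["position"],o["ee_rot"],o["joint_pos"])
p,d,m=snap("wrist"); cv2.imwrite("pics/w1.png",p[:,:,::-1]); np.savez("w1.npz",p=p,W=pts(d,m))
R=cv2.Rodrigues(np.array(m["rvec"],float))[0]; print("cam",-R.T@np.array(m["tvec"]).ravel(),R[2])
E
```

```text
[199.13668218 565.32110568 221.88341834] [ 1.68593896e-01  9.85685231e-01 -8.15567484e-04 -2.40813764e-04] [ 1.11690306e+00  3.59453280e-01  1.51131937e+00  4.66675836e-06
  1.27252076e+00 -1.15088580e-01]
cam [136.31424515 586.94035177 384.50288899] [ 0.2292224  -0.08312234 -0.96981842]
```

View pics/w1.png

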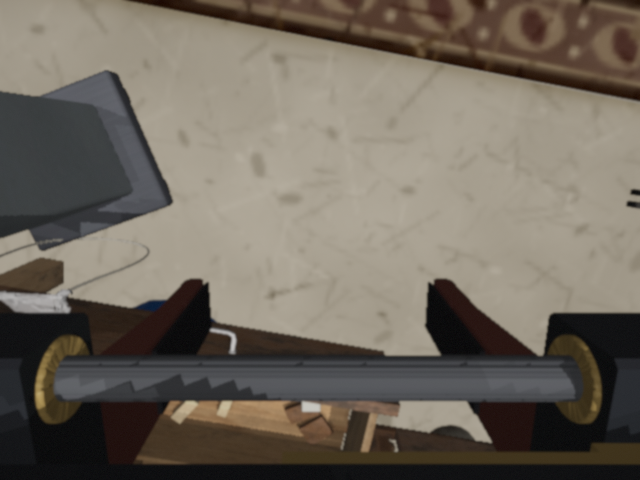

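That view shows only the floor, because the rows were refused: every row needs all the keys. I'll resend them.

Emit:
arm_command:
  increments:
    - {"translation":[1,-1,4],"rotation":[0,0,0],"hand":100}
    - {"translation":[3.3,-3.1,1.5],"rotation":[0,0,0],"hand":100}
    - {"translation":[3.3,-3.1,1.5],"rotation":[0,0,0],"hand":100}
    - {"translation":[3.3,-3.1,1.5],"rotation":[0,0,0],"hand":100}
    - {"translation":[3.3,-3.1,1.5],"rotation":[0,0,0],"hand":100}
    - {"translation":[3.3,-3.1,1.5],"rotation":[0,0,0],"hand":100}
    - {"translation":[3.3,-3.1,1.5],"rotation":[0,0,0],"hand":100}
    - {"translation":[3.3,-3.1,1.5],"rotation":[0,0,0],"hand":100}
    - {"translation":[3.3,-3.1,1.5],"rotation":[0,0,0],"hand":100}
    - {"translation":[3.3,-3.1,1.5],"rotation":[0,0,0],"hand":100}

```text
t: 1.15
position: [507.3, 275.3, 398.1]
ee_rot: [0.169, 0.986, -0.0, -0.0]
wrist_force: [0.5, 0.6, -0.2]
gripper_width: 87.6
grip_force: 0.0
```

```bash
python3 - <<'E'
from h import *
o=status.get_obs(); print(o["position"],o["ee_rot"],o["joint_pos"])
p,d,m=snap("wrist"); cv2.imwrite("pics/w2.png",p[:,:,::-1]); np.savez("w2.npz",p=p,W=pts(d,m))
R=cv2.Rodrigues(np.array(m["rvec"],float))[0]; print("cam",-R.T@np.array(m["tvec"]).ravel(),R[2])
E
```

```text
[507.29420795 275.28534843 398.06454477] [ 1.68629830e-01  9.85679430e-01 -8.78266086e-05 -1.82073056e-04] [ 3.77499616e-01  2.19681180e-01  1.28544697e+00  3.94404269e-05
  1.63686688e+00 -8.54415254e-01]
cam [444.41599267 296.67314641 560.66650466] [ 0.22952872 -0.08180044 -0.96985837]
```

View pics/w2.png

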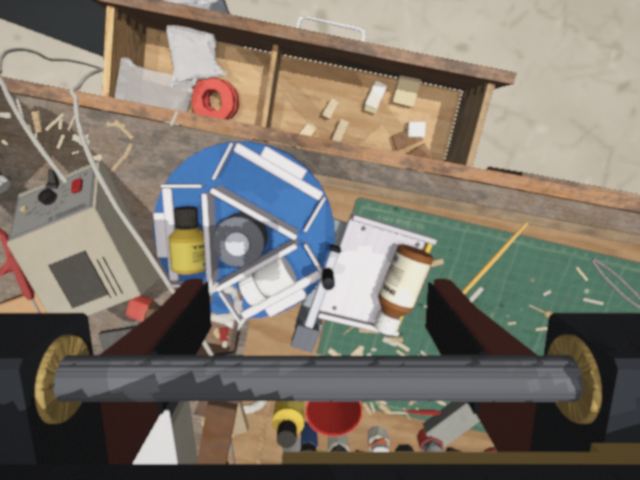

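The disc is centred near (243,230). The peg is at (328,278), the track rails run from (362,202) to (435,240) and from (318,312) to (390,330), and the bottle is at (405,280). Next is fitting the geometry.

```bash
python3 - <<'E'
from h import *
from scipy.optimize import least_squares
f=np.load("w2.npz"); p=f["p"]; W=f["W"]; hsv=cv2.cvtColor(p,cv2.COLOR_RGB2HSV); H,S,V=[hsv[...,i].astype(int) for i in range(3)]; z=W[...,2]
M=np.zeros((480,640),bool); M[135:345,150:440]=1
b=M&(H>100)&(H<120)&(S>140); print("disc z",np.nanpercentile(z[b],[5,25,50,75,95]).round(1))
bb=b&(z>28)&(z<45)
c=cv2.findContours(b.astype(np.uint8),0,1)[0]; c=max(c,key=cv2.contourArea)
hp=cv2.convexHull(c)[:,0]; 
# cast outline to z of disc top using W from depth nearby -> direct
Q=W[bb][:,:2]; hull=cv2.convexHull(Q.astype(np.float32))[:,0]
r=least_squares(lambda q:np.hypot(hull[:,0]-q[0],hull[:,1]-q[1])-q[2],[500,180,113],loss="soft_l1"); print("disc",r.x.round(1),np.abs(r.fun).mean().round(1))
hub=M&(S<60)&(z>88)&(np.hypot(W[...,0]-r.x[0],W[...,1]-r.x[1])<40); print("hub",W[hub].mean(0).round(1),np.nanmin(W[hub],0).round(),np.nanmax(W[hub],0).round())
red=M&((H<6)|(H>174))&(S>140)&(z>95); print("post",red.sum(),np.nanmedian(W[red],0).round(1) if red.sum() else 0)
for n in("scene","top"):
    g=np.load(n+".npz"); h2=cv2.cvtColor(g["p"],cv2.COLOR_RGB2HSV); w=g["W"]
    m=((h2[...,0]<6)|(h2[...,0]>174))&(h2[...,1]>140)&(w[...,2]>95)&(np.hypot(w[...,0]-585,w[...,1]-99)<25); print(n,"post",m.sum(),w[m].mean(0).round(1),np.nanmin(w[m],0).round(1),np.nanmax(w[m],0).round(1))
    m=(h2[...,2]<90)&(w[...,2]>92)&(w[...,2]<135)&(np.hypot(w[...,0]-590,w[...,1]-262)<40); print(n,"peg",m.sum(),np.nanmedian(w[m],0).round(1),np.nanmin(w[m],0).round(1),np.nanmax(w[m],0).round(1))
pk=M&(z>92)&(z<135)&(np.hypot(W[...,0]-590,W[...,1]-262)<40); print("peg",pk.sum(),np.nanmedian(W[pk],0).round(1),np.nanmin(W[pk],0).round(1),np.nanmax(W[pk],0).round(1))
y=M&(H>20)&(H<34)&(S>140)&(z>25)&(z<60)&(W[...,1]>330); print("lip",y.sum()); 
if y.sum()>3: print(W[y].round(0)[::max(1,y.sum()//12)])
t=M&(S<45)&(V>130)&(z>25)&(z<75)&(W[...,1]>270)&(W[...,0]>530)
t=cv2.erode(t.astype(np.uint8),np.ones((1,1)))>0
n_,lab,st,_=cv2.connectedComponentsWithStats(t.astype(np.uint8)); k=1+np.argmax(st[1:,4]); t=lab==k
q=W[t]; print("track",len(q)); rect=cv2.minAreaRect(q[:,:2].astype(np.float32)); print(rect,cv2.boxPoints(rect).round())
br=M&(H>4)&(H<20)&(S>110)&(z>55)&(z<100)&(W[...,1]>300); print("bottle brown",br.sum(),np.nanmin(W[br],0).round(),np.nanmax(W[br],0).round())
q=W[M&(z>58)&(z<105)&(W[...,1]>300)]; rect=cv2.minAreaRect(q[:,:2].astype(np.float32)); print("bottle rect",rect,cv2.boxPoints(rect).round(),np.nanmax(q[:,2]))
E
```

```text
disc z [46.  46.9 47.5 48.1 49.1]
disc [494.8 182.5  85.1] 9.4
hub [518.  173.3  92.8] [495. 147.  88.] [535. 199.  98.]
post 2 [479.7 231.7 428.7]
scene post 117 [582.3 102.2 133.9] [576.3  92.3 111.1] [590.5 107.4 147.9]
scene peg 123 [586.8 261.1 115.3] [582.  249.7  92.6] [595.7 266.3 129.3]
top post 24 [584.3  98.9 147.7] [578.9  94.6 141.9] [590.1 103.2 152.8]
top peg 28 [589.2 254.7 126.9] [584.3 250.7  94.5] [593.4 259.6 132.2]
peg 266 [588.1 256.2 126.4] [584.3 248.   92.1] [598.8 262.7 130.2]
lip 38
[[612. 381.  43.]
 [613. 381.  46.]
 [614. 384.  47.]
 [614. 382.  48.]
 [615. 378.  44.]
 [616. 382.  46.]
 [616. 379.  46.]
 [618. 383.  45.]
 [617. 378.  48.]
 [618. 377.  45.]
 [620. 381.  45.]
 [621. 379.  45.]
 [618. 377.  56.]]
track 4977
((629.0568237304688, 306.8990173339844), (112.4873275756836, 137.00167846679688), 52.3824577331543) [[540. 304.]
 [649. 221.]
 [718. 310.]
 [609. 393.]]
bottle brown 636 [596. 303.  57.] [681. 377.  88.]
bottle rect ((622.1590576171875, 340.28204345703125), (78.64887237548828, 158.47377014160156), 88.98188018798828) [[542. 302.]
 [701. 300.]
 [702. 378.]
 [544. 381.]] 88.03609499447799
```

```bash
python3 - <<'E'
from h import *
from scipy.optimize import least_squares
f=np.load("w2.npz"); p=f["p"]; W=f["W"]; hsv=cv2.cvtColor(p,cv2.COLOR_RGB2HSV); H,S,V=[hsv[...,i].astype(int) for i in range(3)]; z=W[...,2]
M=np.zeros((480,640),bool); M[135:345,150:340]=1
b=M&(H>100)&(H<120)&(S>140)&(z>42)&(z<52); Q=W[b][:,:2]
hull=cv2.convexHull(Q.astype(np.float32))[:,0]
r=least_squares(lambda q:np.hypot(hull[:,0]-q[0],hull[:,1]-q[1])-113,[515,175],loss="soft_l1",f_scale=1.); print("disc",r.x.round(1),np.abs(r.fun).mean().round(1),len(hull))
ax=r.x
M[:]=0; M[190:340,310:450]=1
# rails: points higher than running surface, between
t=M&(S<50)&(V>110)&(z>25)&(z<75)&(W[...,1]>250)&(W[...,0]>530)
q=W[t]
yaw=np.radians(52.38); 
for it in range(1):
    ex=np.array([np.cos(yaw),np.sin(yaw)]); ey=np.array([-ex[1],ex[0]])
    L=(q[:,:2]-ax); X=L@ex; Y=L@ey
    print("X range",np.percentile(X,[1,99]),"Y",np.percentile(Y,[.5,2,98,99.5]))
    for s in(-1,1):
        # outer rail edge per X bin
        e=[]
        for x in range(125,220,8):
            k=(abs(X-x)<4); 
            if k.sum()>5: e.append((x,np.percentile(s*Y[k],98)*s))
        e=np.array(e); print(s,np.polyfit(e[:,0],e[:,1],1),e.round(1).tolist())
for n,P in(("post",(585,99.5)),("peg",(589,256))):
    L=np.array(P)-ax; print(n,np.hypot(*L),np.degrees(np.arctan2(L[1],L[0])),L@ex,L@ey)
E
```

```text
disc [526.1 170.2] 1.9 55
X range [115.93246618 222.46400051] Y [-65.24224093 -62.05425719  70.07824979  70.27544321]
-1 [ -0.23658136 -16.04787746] [[125.0, -30.1], [133.0, -39.3], [141.0, -50.0], [149.0, -61.0], [157.0, -63.2], [165.0, -63.4], [173.0, -63.1], [181.0, -62.0], [189.0, -64.2], [197.0, -65.0], [205.0, -56.1], [213.0, -54.9]]
1 [4.60679993e-04 6.99626086e+01] [[125.0, 70.2], [133.0, 70.1], [141.0, 70.0], [149.0, 70.1], [157.0, 70.0], [165.0, 70.0], [173.0, 69.9], [181.0, 69.6], [189.0, 70.1], [197.0, 70.1], [205.0, 70.3], [213.0, 70.2]]
post 91.96365254273738 -50.2085252383631 -20.043274635109174 -89.75288591963445
peg 106.39041683308388 53.785630629667935 106.35840224693709 2.609801792486462
```

Results:
- Stand origin is near (522.5, 170), z ≈ 12.5, yaw 52.4°.
- The wheel is at about 1.38 rad.
- The peg is at (589, 256) and the keeper is at about 0.

I'll go to the peg and grip it across the bar. The tips stay above the 81 mm bracket.

Emit:
arm_command:
  increments:
    - {"translation":[1.4,-0.3,-4],"rotation":[0,0,-6.1],"hand":100}
    - {"translation":[1.4,-0.3,-4],"rotation":[0,0,-6.1],"hand":100}
    - {"translation":[1.4,-0.3,-4],"rotation":[0,0,-6.1],"hand":100}
    - {"translation":[1.4,-0.3,-4],"rotation":[0,0,0],"hand":100}
    - {"translation":[1.4,-0.3,-4],"rotation":[0,0,0],"hand":100}
    - {"translation":[1.2,-0.4,-4],"rotation":[0,0,0],"hand":100}

```text
t: 1.8
position: [588.7, 257.9, 155.8]
ee_rot: [0.323, 0.946, -0.0, -0.0]
wrist_force: [0.3, 0.1, 0.5]
gripper_width: 87.9
grip_force: 0.0
```

```bash
python3 - <<'E'
from h import *
o=status.get_obs(); print(o["position"],o["joint_pos"].round(2))
p,d,m=snap("wrist"); W=pts(d,m); z=W[...,2]
k=(z>115)&(z<132)&(np.hypot(W[...,0]-589,W[...,1]-256)<25); print("pegtop",k.sum(),np.nanmedian(W[k],0).round(1),np.nanmin(W[k],0).round(1),np.nanmax(W[k],0).round(1))
for n in("top","scene"):
    w=np.load(n+".npz")["W"]
    k=(w[...,2]>105)&(w[...,0]>350)&(w[...,0]<800)&(w[...,1]>-100)&(w[...,1]<330)
    q=w[k]; c=np.unique(np.c_[(q[:,:2]//20*20),q[:,2]//20*20],axis=0); print(n,c.astype(int).tolist())
E
```

```text
[588.65077807 257.86231854 155.76768105] [ 0.31  0.48  1.49 -0.    1.17 -0.61]
pegtop 913 [590.7 256.9 128.1] [584.8 248.8 115. ] [599.4 263.2 130.2]
top [[560, 80, 100], [560, 80, 120], [560, 80, 140], [560, 100, 100], [560, 100, 140], [580, 80, 120], [580, 80, 140], [580, 100, 120], [580, 100, 140], [580, 240, 100], [580, 240, 120], [580, 260, 120], [600, -100, 100], [620, -100, 100], [620, -80, 100], [640, -100, 120], [640, -80, 120], [640, -60, 120], [660, -100, 120], [660, -80, 100], [660, -80, 120], [660, -60, 100], [660, -60, 120], [660, -40, 100], [660, -40, 120], [660, -20, 100], [660, -20, 120], [660, 0, 100], [660, 0, 120], [660, 20, 100], [660, 20, 120], [680, -100, 120], [680, -80, 120], [680, -60, 120], [680, -40, 100], [680, -40, 120], [680, -20, 100], [680, -20, 120], [680, 0, 100], [680, 0, 120], [680, 20, 100], [680, 20, 120], [680, 60, 100], [680, 80, 100], [700, -100, 120], [700, -100, 140], [700, -80, 120], [700, -80, 140], [700, -60, 120], [700, -40, 120], [700, -20, 100], [700, -20, 120], [700, 0, 100], [700, 0, 120], [700, 20, 120], [700, 40, 100], [700, 60, 1
[... 2602 characters left out ...]
20], [720, 0, 100], [720, 0, 120], [720, 20, 100], [720, 40, 100], [720, 60, 100], [720, 80, 100], [720, 180, 100], [720, 200, 100], [740, -100, 120], [740, -100, 140], [740, -80, 120], [740, -80, 140], [740, -60, 120], [740, -40, 120], [740, -20, 100], [740, -20, 120], [740, 0, 120], [740, 20, 100], [740, 40, 100], [740, 60, 100], [760, -100, 120], [760, -100, 140], [760, -80, 120], [760, -80, 140], [760, -60, 120], [760, -40, 120], [760, -20, 120], [760, 0, 100], [760, 0, 120], [760, 20, 100], [760, 40, 100], [760, 60, 100], [760, 240, 100], [780, -100, 120], [780, -100, 140], [780, -80, 120], [780, -60, 120], [780, -40, 120], [780, -20, 120], [780, 0, 120], [780, 20, 100], [780, 40, 100]]
```

Emit:
arm_command:
  increments:
    - {"translation":[0.1,-0.1,-3],"rotation":[0,0,0],"hand":100}
    - {"translation":[0.1,0,-2.7],"rotation":[0,0,0],"hand":100}
    - {"translation":[0,0,0],"rotation":[0,0,0],"hand":100}
    - {"translation":[0,0,0],"rotation":[0,0,0],"hand":0}
    - {"translation":[0,0,0],"rotation":[0,0,0],"hand":0}
    - {"translation":[0,0,0],"rotation":[0,0,0],"hand":0}
    - {"translation":[0,0,0],"rotation":[0,0,0],"hand":0}
    - {"translation":[0,0,0],"rotation":[0,0,0],"hand":0}
    - {"translation":[0,0,0],"rotation":[0,0,0],"hand":0}
  newtons: 20

```text
t: 2.75
position: [590.6, 256.9, 101.0]
ee_rot: [0.323, 0.946, 0.0, 0.0]
wrist_force: [0.3, 0.8, 0.5]
gripper_width: 43.3
grip_force: 0.0
```

Emit:
arm_command:
  increments:
    - {"translation":[0,0,0],"rotation":[0,0,0],"hand":0}
    - {"translation":[0,0,0],"rotation":[0,0,0],"hand":0}
    - {"translation":[0,0,0],"rotation":[0,0,0],"hand":0}
    - {"translation":[0,0,0],"rotation":[0,0,0],"hand":0}
    - {"translation":[0,0,0],"rotation":[0,0,0],"hand":0}
    - {"translation":[0,0,0],"rotation":[0,0,0],"hand":0}
    - {"translation":[0,0,0],"rotation":[0,0,0],"hand":0}

```text
t: 3.45
position: [591.3, 257.9, 100.6]
ee_rot: [0.323, 0.946, 0.001, 0.001]
wrist_force: [3.5, 4.9, -3.4]
gripper_width: 14.5
grip_force: 20.0
```

Emit:
arm_command:
  increments:
    - {"translation":[0.98,-0.75,0],"rotation":[0,0,0],"hand":0}
    - {"translation":[0.98,-0.75,0],"rotation":[0,0,0],"hand":0}
    - {"translation":[0.98,-0.75,0],"rotation":[0,0,0],"hand":0}
    - {"translation":[0.98,-0.75,0],"rotation":[0,0,0],"hand":0}
    - {"translation":[0.98,-0.75,0],"rotation":[0,0,0],"hand":0}
    - {"translation":[0.98,-0.75,0],"rotation":[0,0,0],"hand":0}
    - {"translation":[0.98,-0.75,0],"rotation":[0,0,0],"hand":0}
    - {"translation":[0.98,-0.75,0],"rotation":[0,0,0],"hand":0}
    - {"translation":[0,0,0],"rotation":[0,0,0],"hand":0}

```text
t: 4.35
position: [669.8, 197.2, 100.6]
ee_rot: [0.324, 0.946, 0.001, -0.0]
wrist_force: [2.3, 4.6, -1.6]
gripper_width: 14.4
grip_force: 20.0
```

Emit:
arm_command:
  increments:
    - {"translation":[0,0,0],"rotation":[0,0,0],"hand":60}
    - {"translation":[0,0,0],"rotation":[0,0,0],"hand":60}
    - {"translation":[0,0,0],"rotation":[0,0,0],"hand":60}
    - {"translation":[0,0,3.5],"rotation":[0,0,0],"hand":100}
    - {"translation":[0,0,3.5],"rotation":[0,0,0],"hand":100}
    - {"translation":[-2.8,-3.3,0],"rotation":[0,0,0],"hand":100}
    - {"translation":[-2.8,-3.3,0],"rotation":[0,0,0],"hand":100}
    - {"translation":[-2.8,-3.3,0],"rotation":[0,0,0],"hand":100}
    - {"translation":[0,0,0],"rotation":[0,0,0],"hand":100}

```text
t: 5.25
position: [579.8, 94.5, 170.3]
ee_rot: [0.324, 0.946, -0.002, -0.002]
wrist_force: [0.0, 0.0, 0.2]
gripper_width: 82.8
grip_force: 0.0
```

```bash
python3 - <<'E'
from h import *
o=status.get_obs(); print(o["position"],o["gripper_width"])
p,d,m=snap("wrist"); W=pts(d,m); z=W[...,2]
k=(z>138)&(z<156)&(np.hypot(W[...,0]-585,W[...,1]-99)<25); print("post top",k.sum(),np.nanmedian(W[k],0).round(1),np.nanmin(W[k],0).round(1),np.nanmax(W[k],0).round(1))
k=(z>115)&(z<132)&(np.hypot(W[...,0]-669,W[...,1]-196)<30); print("pegtop",k.sum(),np.nanmedian(W[k],0).round(1) if k.sum() else 0)
E
```

```text
[579.81290291  94.53556442 170.27406928] 82.78035370658799
post top 899 [585.3  97.7 148.1] [579.2  89.8 138. ] [593.9 104.3 150.3]
pegtop 1037 [666.5 194.8 127.5]
```

Emit:
arm_command:
  increments:
    - {"translation":[0.6,0.3,0],"rotation":[0,0,0],"hand":100}
    - {"translation":[0,0,-3],"rotation":[0,0,0],"hand":100}
    - {"translation":[0,0,-2.6],"rotation":[0,0,0],"hand":60}
    - {"translation":[0,0,0],"rotation":[0,0,0],"hand":0}
    - {"translation":[0,0,0],"rotation":[0,0,0],"hand":0}
    - {"translation":[0,0,0],"rotation":[0,0,0],"hand":0}
    - {"translation":[0,0,0],"rotation":[0,0,0],"hand":0}
    - {"translation":[0,0,0],"rotation":[0,0,0],"hand":0}
    - {"translation":[0,0,0],"rotation":[0,0,0],"hand":0}
    - {"translation":[0,0,0],"rotation":[0,0,0],"hand":0}
  newtons: 15

```text
t: 6.3
position: [591.0, 100.8, 115.0]
ee_rot: [0.323, 0.946, 0.0, 0.0]
wrist_force: [0.4, 0.1, 0.0]
gripper_width: 27.1
grip_force: 0.0
```

Emit:
arm_command:
  increments:
    - {"translation":[0,0,0],"rotation":[0,0,0],"hand":0}
    - {"translation":[0,0,0],"rotation":[0,0,0],"hand":0}
    - {"translation":[0,0,0],"rotation":[0,0,0],"hand":0}
    - {"translation":[0,0,0],"rotation":[0,0,0],"hand":0}
  newtons: 15

```text
t: 6.7
position: [591.0, 100.6, 114.7]
ee_rot: [0.323, 0.946, -0.0, 0.0]
wrist_force: [0.5, -3.0, 1.2]
gripper_width: 14.6
grip_force: 15.0
```

```bash
python3 - <<'E'
import numpy as np
a=np.radians(np.linspace(-48.3,-127.6,11)); P=97*np.c_[np.cos(a),np.sin(a)]
print(np.diff(P,axis=0).round(1)/10)
E
```

```text
[[-1.06 -0.82]
 [-1.16 -0.67]
 [-1.24 -0.5 ]
 [-1.3  -0.32]
 [-1.33 -0.14]
 [-1.34  0.04]
 [-1.32  0.23]
 [-1.28  0.41]
 [-1.21  0.58]
 [-1.12  0.74]]
```

```bash
python3 - <<'E'
import numpy as np
a=np.radians(np.linspace(-45.6,-127.6,11)); P=97*np.c_[np.cos(a),np.sin(a)]
print((np.diff(P,axis=0)/10).round(2).tolist())
E
```

```text
[[-1.06, -0.9], [-1.18, -0.74], [-1.27, -0.56], [-1.34, -0.38], [-1.38, -0.18], [-1.39, 0.02], [-1.37, 0.21], [-1.33, 0.41], [-1.25, 0.59], [-1.16, 0.77]]
```

Emit:
arm_command:
  increments:
    - {"translation":[-1.06,-0.9,0],"rotation":[0,0,0],"hand":0}
    - {"translation":[-1.18,-0.74,0],"rotation":[0,0,0],"hand":0}
    - {"translation":[-1.27,-0.56,0],"rotation":[0,0,0],"hand":0}
    - {"translation":[-1.34,-0.38,0],"rotation":[0,0,0],"hand":0}
    - {"translation":[-1.38,-0.18,0],"rotation":[0,0,0],"hand":0}

```text
t: 7.2
position: [527.6, 73.2, 114.6]
ee_rot: [0.324, 0.946, 0.0, 0.0]
wrist_force: [3.5, 3.0, -2.8]
gripper_width: 15.0
grip_force: 15.0
```

Emit:
arm_command:
  increments:
    - {"translation":[-1.39,0.02,0],"rotation":[0,0,0],"hand":0}
    - {"translation":[-1.37,0.21,0],"rotation":[0,0,0],"hand":0}
    - {"translation":[-1.33,0.41,0],"rotation":[0,0,0],"hand":0}
    - {"translation":[-1.25,0.59,0],"rotation":[0,0,0],"hand":0}
    - {"translation":[-1.16,0.77,0],"rotation":[0,0,0],"hand":0}
    - {"translation":[0,0,0],"rotation":[0,0,0],"hand":0}

```text
t: 7.8
position: [464.1, 96.4, 114.8]
ee_rot: [0.324, 0.946, 0.003, 0.001]
wrist_force: [8.2, 12.0, -12.4]
gripper_width: 15.0
grip_force: 15.0
```

Emit:
arm_command:
  increments:
    - {"translation":[0,0,0],"rotation":[0,0,0],"hand":60}
    - {"translation":[0,0,0],"rotation":[0,0,0],"hand":60}
    - {"translation":[0,0,0],"rotation":[0,0,0],"hand":60}
    - {"translation":[0,0,4],"rotation":[0,0,0],"hand":100}
    - {"translation":[0,0,4],"rotation":[0,0,0],"hand":100}
    - {"translation":[1,3,3.5],"rotation":[0,0,0],"hand":100}
    - {"translation":[1,3,3.5],"rotation":[0,0,0],"hand":100}
    - {"translation":[1.5,3,3],"rotation":[0,0,0],"hand":100}
    - {"translation":[1.5,3,3],"rotation":[0,0,0],"hand":100}
    - {"translation":[0,0,0],"rotation":[0,0,0],"hand":100}

```text
t: 8.8
position: [516.7, 216.4, 328.8]
ee_rot: [0.322, 0.947, 0.003, 0.003]
wrist_force: [0.8, -1.0, -0.3]
gripper_width: 87.3
grip_force: 0.0
```

```bash
python3 - <<'E'
from h import *
o=status.get_obs(); print(o["position"])
p,d,m=snap("wrist"); cv2.imwrite("pics/w3.png",p[:,:,::-1]); W=pts(d,m); np.savez("w3.npz",p=p,W=W)
p2,d2,m2=snap("top"); W2=pts(d2,m2)
for q,w in((p,W),(p2,W2)):
    h=cv2.cvtColor(q,cv2.COLOR_RGB2HSV)
    k=((h[...,0]<6)|(h[...,0]>174))&(h[...,1]>140)&(w[...,2]>138)&(w[...,2]<156)&(np.hypot(w[...,0]-463,w[...,1]-94)<30)
    if k.sum(): print("post",k.sum(),np.nanmedian(w[k],0).round(1))
    k=(w[...,2]>118)&(w[...,2]<134)&(np.hypot(w[...,0]-667,w[...,1]-195)<25); print("peg",k.sum(),np.nanmedian(w[k],0).round(1))
E
```

```text
[516.69538064 216.41507911 328.79594222]
post 290 [458.  102.2 148. ]
peg 173 [665.1 197.6 127.2]
post 8 [457.  100.7 149.2]
peg 35 [668.9 198.6 126.8]
```

View pics/w3.png

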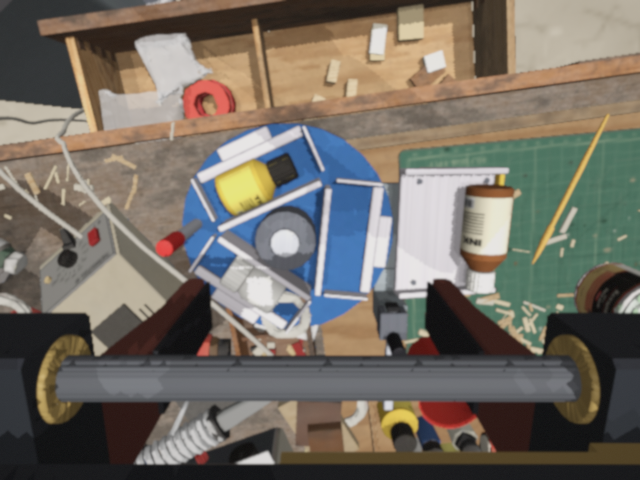

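The empty bay at (350,240) now faces the track at (445,230), and the keeper peg is open at (390,335). The bay looks a few degrees off, so I'll measure that from the walls.

```bash
python3 - <<'E'
from h import *
f=np.load("w3.npz"); p=f["p"]; W=f["W"]; h=cv2.cvtColor(p,cv2.COLOR_RGB2HSV); z=W[...,2]
b=(h[...,0]>100)&(h[...,0]<120)&(h[...,1]>140)&(z>42)&(z<53); b[:,:170]=0;b[:110]=0;b[345:]=0
# bay floor = blue component containing (350,240)
n,lab,st,_=cv2.connectedComponentsWithStats(cv2.erode(b.astype(np.uint8),np.ones((2,2))),connectivity=4)
q=W[lab==lab[240,350]]; r=cv2.minAreaRect(q[:,:2].astype(np.float32)); print("floor",len(q),r,cv2.boxPoints(r).round(1).tolist(),np.median(q[:,2]))
hull=cv2.convexHull(W[b][:,:2].astype(np.float32))[:,0]
from scipy.optimize import least_squares
s=least_squares(lambda c:np.hypot(hull[:,0]-c[0],hull[:,1]-c[1])-113,[523,171],loss="soft_l1",f_scale=1.);print("axis",s.x)
t=(h[...,1]<50)&(h[...,2]>110)&(z>35)&(z<75); t[:160]=0;t[305:]=0;t[:,:393]=0;t[:,520:]=0
q=W[t]; r=cv2.minAreaRect(q[:,:2].astype(np.float32)); print("track",r,cv2.boxPoints(r).round(1).tolist())
# line fits: rail edges by columns/rows
def line(pts): 
    v=cv2.fitLine(np.float32(pts),cv2.DIST_HUBER,0,.01,.01).ravel(); return np.degrees(np.arctan2(v[1],v[0]))%180,v[2:]
L=[];Rr=[];head=[]
for row in range(185,285,3):
    c=np.where(lab[row]==lab[240,350])[0]; L.append(W[row,c[0]][:2]); Rr.append(W[row,c[-1]][:2])
    c=np.where(t[row])[0]; head.append(W[row,c[0]+1][:2])
print("inner wall",line(L),"sill",line(Rr),"head",line(head))
cap=(h[...,1]<60)&(z>50)&(z<90)
br=(h[...,0]<20)&(h[...,1]>110)&(z>58)&(z<95); br[:,:450]=0;br[:,530:]=0;br[:170]=0;br[290:]=0
q=W[br]; print("brown",np.nanmin(q,0),np.nanmax(q,0))
e=np.array([np.cos(np.radians(52.4)),np.sin(np.radians(52.4))]); ey=np.array([-e[1],e[0]])
k=(z>60)&(z<95); k[:,:450]=0;k[:,530:]=0;k[:170]=0;k[300:]=0
q=W[k]-[523,171,0]; X=q[:,:2]@e;Y=q[:,:2]@ey; print("bottle X",np.percentile(X,[1,50,99]),"Y",np.percentile(Y,[.5,50,99.5]),"ztop",np.percentile(q[:,2],99))
for y in range(-70,60,15):
    m=abs(Y-y)<7
    if m.sum()>10: print(y,m.sum(),X[m][np.argsort(q[m,2])[-15:]].mean().round(1),np.percentile(q[m,2],98).round(1))
E
```

```text
floor 6403 ((539.2637939453125, 227.53973388671875), (100.87660217285156, 179.2150115966797), 77.7160415649414) [[441.0, 197.3000030517578], [616.0999755859375, 159.1999969482422], [637.5999755859375, 257.79998779296875], [462.3999938964844, 295.8999938964844]] 47.48251185952033
axis [526.09537014 170.5320632 ]
track ((631.27685546875, 305.5067138671875), (114.23939514160156, 142.26055908203125), 52.33909606933594) [[540.0999755859375, 303.70001220703125], [652.7000122070312, 216.8000030517578], [722.5, 307.29998779296875], [609.9000244140625, 394.20001220703125]]
inner wall (np.float32(137.23796), array([570.1827 , 190.00189], dtype=float32)) sill (np.float32(136.82977), array([567.3977 , 242.88268], dtype=float32)) head (np.float32(141.72176), array([596.95526, 261.93896], dtype=float32))
brown [596.54300265 302.36219673  62.94117528] [680.22583791 376.42168116  88.12176617]
bottle X [182.53758414 198.62163919 223.98562647] Y [-58.53228917   6.4427752   50.17523622] ztop 86.90591884023553
-55 283 205.7 77.3
-40 342 204.7 77.2
-25 435 204.3 85.9
-10 623 205.1 86.7
5 650 204.8 86.7
20 663 205.9 86.7
35 693 204.9 87.0
50 454 206.1 86.6
```

The bay is about 5.2° clockwise of square. I'll regrip the post with the fingers closing tangentially, so the tool turns −90°, and correct by +5.2°. The same orientation will serve for pushing the bottle.

Emit:
arm_command:
  increments:
    - {"translation":[-0.53,-1.04,-1.4],"rotation":[0,0,-8.5],"hand":100}
    - {"translation":[-0.53,-1.04,-1.4],"rotation":[0,0,-8.5],"hand":100}
    - {"translation":[-0.53,-1.04,-1.4],"rotation":[0,0,-8.5],"hand":100}
    - {"translation":[-0.53,-1.04,-1.4],"rotation":[0,0,-8.5],"hand":100}
    - {"translation":[-0.53,-1.04,-1.4],"rotation":[0,0,-8.5],"hand":100}
    - {"translation":[-0.53,-1.04,-1.4],"rotation":[0,0,-8.5],"hand":100}
    - {"translation":[-0.53,-1.04,-1.4],"rotation":[0,0,-8.5],"hand":100}
    - {"translation":[-0.53,-1.04,-1.4],"rotation":[0,0,-8.5],"hand":100}
    - {"translation":[-0.53,-1.04,-1.4],"rotation":[0,0,-8.5],"hand":100}
    - {"translation":[0,0,0],"rotation":[0,0,-8.5],"hand":100}

```text
t: 9.9
position: [460.5, 116.9, 195.0]
ee_rot: [0.88, 0.476, -0.004, -0.001]
wrist_force: [-0.0, 0.2, 0.3]
gripper_width: 87.8
grip_force: 0.0
```

Emit:
arm_command:
  increments:
    - {"translation":[-1.1,-2.1,-3.2],"rotation":[0,0,-5],"hand":100}
    - {"translation":[0,0,0],"rotation":[0,0,0],"hand":100}

```text
t: 10.1
position: [447.8, 96.0, 162.4]
ee_rot: [0.898, 0.439, -0.006, -0.002]
wrist_force: [-0.8, -0.5, -0.5]
gripper_width: 87.7
grip_force: 0.0
```

Emit:
arm_command:
  increments:
    - {"translation":[1.7,-0.1,0],"rotation":[0,0,0],"hand":100}
    - {"translation":[0,0,-2.4],"rotation":[0,0,0],"hand":100}
    - {"translation":[0,0,-2.4],"rotation":[0,0,0],"hand":0}
    - {"translation":[0,0,0],"rotation":[0,0,0],"hand":0}
    - {"translation":[0,0,0],"rotation":[0,0,0],"hand":0}
    - {"translation":[0,0,0],"rotation":[0,0,0],"hand":0}
    - {"translation":[0,0,0],"rotation":[0,0,0],"hand":0}
    - {"translation":[0,0,0],"rotation":[0,0,0],"hand":0}
    - {"translation":[0,0,0],"rotation":[0,0,0],"hand":0}
    - {"translation":[0,0,0],"rotation":[0,0,0],"hand":0}

```text
t: 11.1
position: [471.3, 97.8, 118.8]
ee_rot: [0.898, 0.441, -0.0, -0.0]
wrist_force: [-1.6, 0.4, 0.3]
gripper_width: 27.5
grip_force: 0.7
```

Emit:
arm_command:
  increments:
    - {"translation":[0,0,0],"rotation":[0,0,0],"hand":0}
    - {"translation":[0,0,0],"rotation":[0,0,0],"hand":0}
    - {"translation":[0,0,0],"rotation":[0,0,0],"hand":0}
    - {"translation":[0,0,0],"rotation":[0,0,0],"hand":0}
    - {"translation":[0,0,0],"rotation":[0,0,0],"hand":0}

```text
t: 11.6
position: [471.5, 97.5, 118.5]
ee_rot: [0.898, 0.441, -0.0, -0.0]
wrist_force: [-2.4, -0.6, 1.9]
gripper_width: 14.7
grip_force: 15.0
```

Emit:
arm_command:
  increments:
    - {"translation":[-0.34,0.26,0],"rotation":[0,0,0],"hand":0}
    - {"translation":[0,0,0],"rotation":[0,0,0],"hand":0}
    - {"translation":[0,0,0],"rotation":[0,0,0],"hand":0}

```text
t: 11.9
position: [468.3, 100.1, 118.5]
ee_rot: [0.898, 0.441, -0.0, 0.0]
wrist_force: [-1.0, -3.6, -0.9]
gripper_width: 14.9
grip_force: 15.0
```

Emit:
arm_command:
  increments:
    - {"translation":[0,0,0],"rotation":[0,0,0],"hand":60}
    - {"translation":[0,0,0],"rotation":[0,0,0],"hand":60}
    - {"translation":[0,0,0],"rotation":[0,0,0],"hand":60}
    - {"translation":[0,0,4],"rotation":[0,0,0],"hand":60}
    - {"translation":[0,0,4],"rotation":[0,0,0],"hand":60}
    - {"translation":[0,0,0],"rotation":[0,0,0],"hand":60}
    - {"translation":[0,0,0],"rotation":[0,0,0],"hand":60}

```text
t: 12.6
position: [469.3, 100.5, 199.5]
ee_rot: [0.898, 0.441, 0.001, 0.0]
wrist_force: [0.0, -0.9, -0.7]
gripper_width: 52.7
grip_force: 0.0
```

```bash
python3 - <<'E'
from h import *
print(status.get_obs()["position"])
p2,d2,m2=snap("wrist");W2=pts(d2,m2)
h=cv2.cvtColor(p2,cv2.COLOR_RGB2HSV);w=W2
k=((h[...,0]<6)|(h[...,0]>174))&(h[...,1]>140)&(w[...,2]>138)&(w[...,2]<156)&(np.hypot(w[...,0]-463,w[...,1]-94)<30)
print("post",k.sum(),np.nanmedian(w[k],0).round(1) if k.sum() else 0)
p,d,m=snap("scene"); W=pts(d,m); h=cv2.cvtColor(p,cv2.COLOR_RGB2HSV)
b=(h[...,0]>100)&(h[...,0]<120)&(h[...,1]>140)&(W[...,2]>42)&(W[...,2]<53)
e=np.array([.610,.792]); ey=np.array([-.792,.610]); L=W[...,:2]-[523,171]; X=L@e;Y=L@ey
for y in range(-50,55,10):
    k=(abs(Y-y)<4)&b&(X>20)&(X<100); 
    if k.sum()>3: print(y,k.sum(),np.percentile(X[k],[2,98]).round(1))
E
```

```text
[469.2927175  100.48219856 199.52223182]
post 668 [465.3  96.1 148.2]
-50 78 [40.3 97. ]
-40 81 [39.8 99.4]
-30 74 [40.9 78.9]
-20 73 [40.5 78.4]
-10 78 [41.4 79.7]
0 76 [41.8 78.4]
10 80 [40.5 79.5]
20 84 [41.2 80. ]
30 93 [20.8 99.3]
40 98 [23.5 99. ]
50 38 [28.4 99.3]
```

The bay is square within about 1°. Now I'll go behind the lip, with the two fingers spread across the bottle's body.

Emit:
arm_command:
  increments:
    - {"translation":[2.53,3.43,0],"rotation":[0,0,0],"hand":50}
    - {"translation":[2.53,3.43,0],"rotation":[0,0,0],"hand":50}
    - {"translation":[2.53,3.43,0],"rotation":[0,0,0],"hand":50}
    - {"translation":[2.53,3.43,0],"rotation":[0,0,0],"hand":50}
    - {"translation":[2.53,3.43,0],"rotation":[0,0,0],"hand":50}
    - {"translation":[2.53,3.43,0],"rotation":[0,0,0],"hand":50}
    - {"translation":[2.53,3.43,0],"rotation":[0,0,0],"hand":50}
    - {"translation":[2.53,3.43,0],"rotation":[0,0,0],"hand":50}
    - {"translation":[0,0,0],"rotation":[0,0,0],"hand":50}
    - {"translation":[0,0,0],"rotation":[0,0,0],"hand":50}

```text
t: 13.7
position: [669.7, 374.7, 195.5]
ee_rot: [0.897, 0.441, -0.002, -0.0]
wrist_force: [-0.1, 0.3, -0.2]
gripper_width: 43.6
grip_force: 0.0
```

```bash
cat > tcp.py <<'E'
from h import *
e=np.array([.610,.792]); ey=np.array([-.792,.610])
def st():
    o=status.get_obs(); L=o["position"][:2]-[523,171]; return (L@e).round(1),(L@ey).round(1),o["position"].round(1)
def tab():
    p,d,m=snap("scene"); W=pts(d,m); L=W[...,:2]-[523,171]; return p,W,L@e,L@ey
E
python3 - <<'E'
from tcp import *
print(st())
p,W,X,Y=tab()
k=(X>228)&(X<340)&(abs(Y)<110)&(W[...,2]>25); print(k.sum())
if k.sum(): print(np.c_[X[k],Y[k],W[k][:,2]].round()[::max(1,k.sum()//25)].tolist())
E
```

```text
(np.float64(250.8), np.float64(8.0), array([669.7, 374.7, 195.5]))
20415
[[255.0, -44.0, 613.0], [268.0, 8.0, 615.0], [234.0, 84.0, 628.0], [239.0, 84.0, 621.0], [270.0, 67.0, 612.0], [275.0, 67.0, 605.0], [307.0, 50.0, 597.0], [266.0, 74.0, 592.0], [230.0, 86.0, 583.0], [284.0, 64.0, 577.0], [233.0, 86.0, 568.0], [245.0, 80.0, 560.0], [302.0, 52.0, 550.0], [273.0, 68.0, 540.0], [236.0, 43.0, 500.0], [264.0, 43.0, 491.0], [265.0, 45.0, 475.0], [262.0, 45.0, 456.0], [229.0, 39.0, 418.0], [264.0, 44.0, 412.0], [243.0, 37.0, 373.0], [283.0, 40.0, 363.0], [266.0, 50.0, 334.0], [257.0, 74.0, 320.0], [267.0, 97.0, 317.0], [340.0, -66.0, 52.0]]
```

Emit:
arm_command:
  increments:
    - {"translation":[0,0,-3.6],"rotation":[0,0,0],"hand":50}
    - {"translation":[0,0,-3.6],"rotation":[0,0,0],"hand":50}
    - {"translation":[0,0,-3.6],"rotation":[0,0,0],"hand":50}
    - {"translation":[0,0,-3.6],"rotation":[0,0,0],"hand":50}
    - {"translation":[0,0,0],"rotation":[0,0,0],"hand":50}
    - {"translation":[0,0,0],"rotation":[0,0,0],"hand":50}

```text
t: 14.35
position: [669.9, 373.3, 54.6]
ee_rot: [0.898, 0.44, -0.001, -0.0]
wrist_force: [-0.4, 0.9, 0.3]
gripper_width: 43.9
grip_force: 0.0
```

```bash
python3 - <<'E'
from tcp import *
print(st(), status.get_obs()["wrist_force"])
E
```

```text
(np.float64(249.8), np.float64(7.1), array([669.9, 373.3,  54.6])) [-0.35839311  0.93624889  0.34460077]
```

Emit:
arm_command:
  increments:
    - {"translation":[-0.3,-0.4,0],"rotation":[0,0,0],"hand":50}
    - {"translation":[-0.3,-0.4,0],"rotation":[0,0,0],"hand":50}
    - {"translation":[-0.3,-0.4,0],"rotation":[0,0,0],"hand":50}
    - {"translation":[-0.31,-0.4,0.08],"rotation":[0,0,0],"hand":50}
    - {"translation":[-0.31,-0.39,0.08],"rotation":[0,0,0],"hand":50}
    - {"translation":[-0.3,-0.4,0.08],"rotation":[0,0,0],"hand":50}
    - {"translation":[-0.31,-0.39,0.08],"rotation":[0,0,0],"hand":50}
    - {"translation":[-0.3,-0.4,0.08],"rotation":[0,0,0],"hand":50}

```text
t: 15.15
position: [646.4, 342.8, 58.8]
ee_rot: [0.898, 0.441, 0.0, -0.0]
wrist_force: [2.0, 3.3, 2.1]
gripper_width: 44.1
grip_force: 1.7
```

```bash
cat >> tcp.py <<'E'
def bottle():
    p,W,X,Y=tab(); h=cv2.cvtColor(p,cv2.COLOR_RGB2HSV)
    k=(W[...,2]>58)&(W[...,2]<108)&(X>25)&(X<240)&(Y>-57)&(Y<60)
    x0=st()[0]-10
    k&=(X<x0+3)&(X>x0-52)
    for y in range(-50,55,12):
        m=k&(abs(Y-y)<6)
        if m.sum()>4:
            i=np.argsort(W[m][:,2])[-6:]; print(y,m.sum(),"crestX",X[m][i].mean().round(1),"z",W[m][i,2].mean().round(1))
    b=k&(h[...,0]<20)&(h[...,1]>110); print("brown Y",np.percentile(Y[b],[1,99]).round(1), "all Y",np.percentile(Y[k],[1,99]).round(1)) if b.sum() else 0
    cv2.imwrite("pics/s_last.png",cv2.resize(p[190:390,180:420,::-1],None,fx=3,fy=3))
E
python3 - <<'E'
from tcp import *
print(st(), status.get_obs()["wrist_force"]); bottle()
E
```

```text
(np.float64(211.3), np.float64(7.0), array([646.4, 342.8,  58.8])) [1.95024806 3.25223127 2.05924217]
-50 15 crestX 167.5 z 77.9
-38 16 crestX 167.8 z 77.6
-14 22 crestX 162.0 z 84.8
-2 25 crestX 162.1 z 85.4
10 18 crestX 159.3 z 82.5
22 18 crestX 158.7 z 82.6
34 31 crestX 161.1 z 83.9
46 87 crestX 165.5 z 87.5
brown Y [44.6 55. ] all Y [-51.4  54.7]
```

View pics/s_last.png

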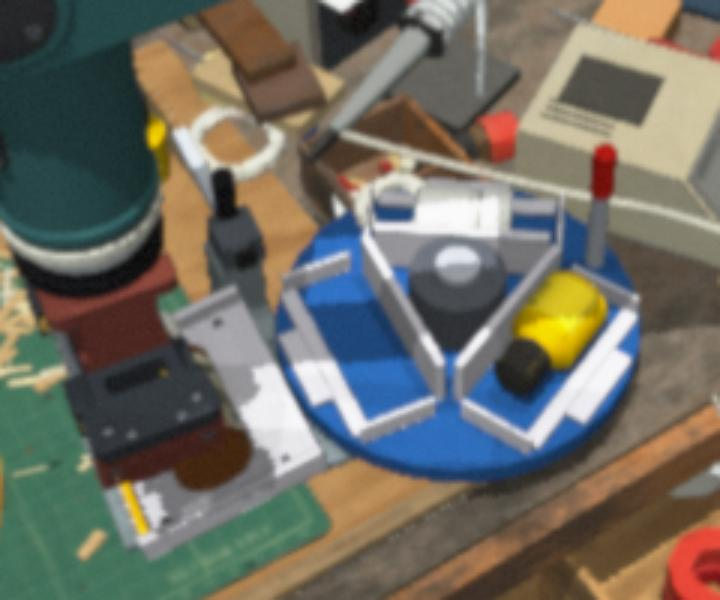

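The bottle is rolling up squarely, with its brown base at (210,460) in the crop. Continuing the push.

Emit:
arm_command:
  increments:
    - {"translation":[-0.31,-0.39,0.05],"rotation":[0,0,0],"hand":50}
    - {"translation":[-0.3,-0.4,0.05],"rotation":[0,0,0],"hand":50}
    - {"translation":[-0.31,-0.39,0.05],"rotation":[0,0,0],"hand":50}
    - {"translation":[-0.3,-0.4,0.05],"rotation":[0,0,0],"hand":50}
    - {"translation":[-0.31,-0.39,0.05],"rotation":[0,0,0],"hand":50}
    - {"translation":[-0.3,-0.4,0.05],"rotation":[0,0,0],"hand":50}
    - {"translation":[-0.31,-0.39,0.05],"rotation":[0,0,0],"hand":50}
    - {"translation":[-0.3,-0.4,0.05],"rotation":[0,0,0],"hand":50}
    - {"translation":[-0.31,-0.39,0.05],"rotation":[0,0,0],"hand":50}
    - {"translation":[-0.3,-0.4,0.05],"rotation":[0,0,0],"hand":50}

```text
t: 16.2
position: [615.7, 303.1, 63.7]
ee_rot: [0.898, 0.441, -0.0, -0.0]
wrist_force: [2.1, 2.8, 3.0]
gripper_width: 43.9
grip_force: 1.8
```

```bash
python3 - <<'E'
from tcp import *
print(st(), status.get_obs()["wrist_force"]); bottle()
E
```

```text
(np.float64(161.1), np.float64(7.1), array([615.7, 303.1,  63.7])) [2.07578951 2.77033832 2.95794984]
-14 7 crestX 106.1 z 85.9
46 50 crestX 111.2 z 92.2
brown Y [47. 55.] all Y [-12.1  55. ]
```

Emit:
arm_command:
  increments:
    - {"translation":[-0.31,-0.39,0.05],"rotation":[0,0,0],"hand":50}
    - {"translation":[-0.3,-0.4,0.05],"rotation":[0,0,0],"hand":50}
    - {"translation":[-0.31,-0.39,0],"rotation":[0,0,0],"hand":50}
    - {"translation":[-0.3,-0.4,0],"rotation":[0,0,0],"hand":50}
    - {"translation":[-0.31,-0.39,0],"rotation":[0,0,0],"hand":50}
    - {"translation":[-0.3,-0.4,0],"rotation":[0,0,0],"hand":50}
    - {"translation":[-0.31,-0.39,0],"rotation":[0,0,0],"hand":50}
    - {"translation":[-0.3,-0.4,0],"rotation":[0,0,0],"hand":50}

```text
t: 17.05
position: [591.2, 271.4, 64.6]
ee_rot: [0.898, 0.441, -0.0, -0.0]
wrist_force: [-0.8, 0.3, 0.1]
gripper_width: 44.1
grip_force: 0.0
```

Emit:
arm_command:
  increments:
    - {"translation":[-0.25,-0.31,0],"rotation":[0,0,0],"hand":50}
    - {"translation":[-0.25,-0.31,0],"rotation":[0,0,0],"hand":50}
    - {"translation":[-0.25,-0.31,0],"rotation":[0,0,0],"hand":50}
    - {"translation":[0,0,0],"rotation":[0,0,0],"hand":50}
    - {"translation":[0,0,0],"rotation":[0,0,0],"hand":50}

```text
t: 17.55
position: [584.2, 262.5, 64.7]
ee_rot: [0.898, 0.441, 0.0, -0.0]
wrist_force: [0.5, 0.2, 0.1]
gripper_width: 43.9
grip_force: 0.0
```

```bash
python3 - <<'E'
from tcp import *
print(st(), status.get_obs()["wrist_force"]); bottle()
E
```

```text
(np.float64(109.8), np.float64(7.3), array([584.2, 262.5,  64.7])) [0.54884699 0.19996003 0.06305874]
46 66 crestX 55.6 z 91.4
brown Y [41.1 55.3] all Y [-8.7 55.4]
```

View pics/s_last.png

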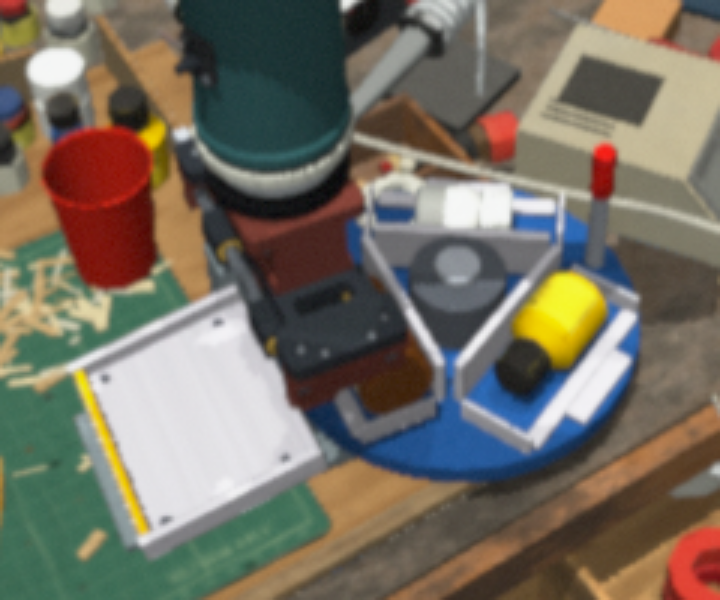

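The bottle dropped into the bay; its brown base shows at (395,385) in the crop. I'll back off, lift and check.

Emit:
arm_command:
  increments:
    - {"translation":[1.2,1.6,0],"rotation":[0,0,0],"hand":50}
    - {"translation":[1.2,1.6,0],"rotation":[0,0,0],"hand":50}
    - {"translation":[0,0,5],"rotation":[0,0,0],"hand":50}
    - {"translation":[0,0,5],"rotation":[0,0,0],"hand":50}
    - {"translation":[0,0,5],"rotation":[0,0,0],"hand":50}
    - {"translation":[0,0,5],"rotation":[0,0,0],"hand":50}
    - {"translation":[0,0,0],"rotation":[0,0,0],"hand":50}
    - {"translation":[0,0,0],"rotation":[0,0,0],"hand":50}

```text
t: 18.4
position: [609.0, 295.0, 266.5]
ee_rot: [0.898, 0.441, 0.002, 0.0]
wrist_force: [1.0, -0.8, -0.8]
gripper_width: 44.0
grip_force: 0.0
```

```bash
python3 - <<'E'
from tcp import *
print(st())
p,d,m=snap("wrist"); W=pts(d,m); W1=W
h=cv2.cvtColor(p,cv2.COLOR_RGB2HSV)
for n in("wrist","top"):
    if n=="top": p,d,m=snap("top"); W=pts(d,m); h=cv2.cvtColor(p,cv2.COLOR_RGB2HSV)
    L=W[...,:2]-[523,171]; X=L@e; Y=L@ey; z=W[...,2]
    k=(z>62)&(z<100)&(X>43)&(X<90)&(abs(Y)<58)
    for y in range(-45,55,15):
        q=k&(abs(Y-y)<6)
        if q.sum()>4: print(n,y,q.sum(),"X",np.percentile(X[q],[2,98]).round(1),"z",np.percentile(z[q],95).round(1))
    b=k&(h[...,0]<20)&(h[...,1]>110)
    if b.sum(): print("brown Y",np.percentile(Y[b],[1,99]).round(1),"all",np.percentile(Y[k],[1,99]).round(1))
    k=(z>120)&(z<134)&(np.hypot(W[...,0]-667,W[...,1]-195)<20); print("peg",k.sum(),np.nanmedian(W[k],0).round(1))
    k=((h[...,0]<6)|(h[...,0]>174))&(h[...,1]>140)&(z>138)&(z<156)&(np.hypot(W[...,0]-463,W[...,1]-94)<30); print("post",k.sum(),np.nanmedian(W[k],0).round(1) if k.sum() else 0)
E
```

```text
(np.float64(150.7), np.float64(7.5), array([609. , 295. , 266.5]))
wrist -45 29 X [52.6 77.2] z 83.1
wrist -30 443 X [51.3 82.6] z 89.7
wrist -15 716 X [46.2 86.5] z 93.7
wrist 0 709 X [46.3 86.7] z 93.9
wrist 15 719 X [46.4 86.8] z 94.0
wrist 30 730 X [46.3 86.8] z 94.0
wrist 45 694 X [46.4 86.7] z 93.9
brown Y [-35.4  48.9] all [-38.4  49.9]
peg 361 [670.2 197.9 128.2]
post 0 0
top -45 66 X [50.3 77.6] z 86.3
top -30 68 X [48.7 79.2] z 89.6
top -15 97 X [44.2 84.5] z 97.3
top 0 103 X [44.  85.5] z 96.3
top 15 102 X [43.7 85.1] z 94.9
top 30 101 X [43.7 85.8] z 96.6
top 45 90 X [43.8 81.9] z 96.1
brown Y [30.  50.6] all [-55.5  51.3]
peg 34 [668.7 197.6 128. ]
post 0 0
```

Emit:
arm_command:
  increments:
    - {"translation":[1.5,-2.44,0],"rotation":[0,0,0],"hand":60}
    - {"translation":[1.5,-2.44,-2.5],"rotation":[0,0,0],"hand":60}
    - {"translation":[1.5,-2.44,-2.5],"rotation":[0,0,0],"hand":60}
    - {"translation":[1.5,-2.44,-2.5],"rotation":[0,0,0],"hand":60}
    - {"translation":[0,0,-2.5],"rotation":[0,0,0],"hand":60}
    - {"translation":[0,0,0],"rotation":[0,0,0],"hand":60}
    - {"translation":[0,0,0],"rotation":[0,0,0],"hand":60}

```text
t: 19.2
position: [666.7, 196.8, 162.9]
ee_rot: [0.898, 0.441, -0.002, -0.001]
wrist_force: [0.1, -0.1, 1.0]
gripper_width: 52.5
grip_force: 0.0
```

Descend to z ≈ 102 and grip.

Emit:
arm_command:
  increments:
    - {"translation":[0,0,-3],"rotation":[0,0,0],"hand":60}
    - {"translation":[0,0,-3],"rotation":[0,0,0],"hand":60}
    - {"translation":[0,0,0],"rotation":[0,0,0],"hand":0}
    - {"translation":[0,0,0],"rotation":[0,0,0],"hand":0}
    - {"translation":[0,0,0],"rotation":[0,0,0],"hand":0}
    - {"translation":[0,0,0],"rotation":[0,0,0],"hand":0}
    - {"translation":[0,0,0],"rotation":[0,0,0],"hand":0}
    - {"translation":[0,0,0],"rotation":[0,0,0],"hand":0}
    - {"translation":[0,0,0],"rotation":[0,0,0],"hand":0}
    - {"translation":[0,0,0],"rotation":[0,0,0],"hand":0}

```text
t: 20.2
position: [669.2, 197.0, 106.1]
ee_rot: [0.898, 0.441, 0.001, 0.0]
wrist_force: [0.2, -0.1, 6.2]
gripper_width: 14.5
grip_force: 15.0
```

Emit:
arm_command:
  increments:
    - {"translation":[-0.98,0.76,0],"rotation":[0,0,0],"hand":0}
    - {"translation":[-0.98,0.76,0],"rotation":[0,0,0],"hand":0}
    - {"translation":[-0.98,0.76,0],"rotation":[0,0,0],"hand":0}
    - {"translation":[-0.98,0.76,0],"rotation":[0,0,0],"hand":0}
    - {"translation":[-0.98,0.76,0],"rotation":[0,0,0],"hand":0}
    - {"translation":[-0.98,0.76,0],"rotation":[0,0,0],"hand":0}
    - {"translation":[-0.98,0.76,0],"rotation":[0,0,0],"hand":0}
    - {"translation":[-0.98,0.76,0],"rotation":[0,0,0],"hand":0}
    - {"translation":[0,0,0],"rotation":[0,0,0],"hand":0}

```text
t: 21.1
position: [591.2, 257.4, 106.1]
ee_rot: [0.897, 0.441, 0.002, 0.002]
wrist_force: [2.8, -3.2, 5.1]
gripper_width: 14.7
grip_force: 15.0
```

Emit:
arm_command:
  increments:
    - {"translation":[-0.16,0.12,0],"rotation":[0,0,0],"hand":0}
    - {"translation":[-0.16,0.12,0],"rotation":[0,0,0],"hand":0}
    - {"translation":[0,0,0],"rotation":[0,0,0],"hand":0}

```text
t: 21.4
position: [591.1, 257.5, 106.2]
ee_rot: [0.898, 0.441, 0.003, 0.004]
wrist_force: [9.2, -10.7, 3.2]
gripper_width: 14.6
grip_force: 15.0
```

It's at the stop. I'll release, lift and check.

Emit:
arm_command:
  increments:
    - {"translation":[0.24,-0.18,0],"rotation":[0,0,0],"hand":0}
    - {"translation":[0,0,0],"rotation":[0,0,0],"hand":60}
    - {"translation":[0,0,0],"rotation":[0,0,0],"hand":60}
    - {"translation":[0,0,0],"rotation":[0,0,0],"hand":60}
    - {"translation":[0,0,5],"rotation":[0,0,0],"hand":60}
    - {"translation":[0,0,5],"rotation":[0,0,0],"hand":60}
    - {"translation":[1.2,1.6,4],"rotation":[0,0,0],"hand":60}
    - {"translation":[1.2,1.6,3],"rotation":[0,0,0],"hand":60}
    - {"translation":[0,0,0],"rotation":[0,0,0],"hand":60}
    - {"translation":[0,0,0],"rotation":[0,0,0],"hand":60}

```text
t: 22.4
position: [612.5, 290.6, 274.4]
ee_rot: [0.897, 0.441, -0.0, -0.0]
wrist_force: [-0.1, 0.2, 0.2]
gripper_width: 52.9
grip_force: 0.0
```

```bash
python3 - <<'E'
from tcp import *
print(st())
p,d,m=snap("wrist"); W=pts(d,m); cv2.imwrite("pics/w5.png",p[:,:,::-1])
L=W[...,:2]-[523,171]; X=L@e; Y=L@ey; z=W[...,2]
k=(z>62)&(z<100)&(X>43)&(X<90)&(abs(Y)<58)
for y in range(-45,55,15):
    q=k&(abs(Y-y)<6)
    if q.sum()>4: print(y,q.sum(),"X",np.percentile(X[q],[2,98]).round(1),"z",np.percentile(z[q],95).round(1))
k=(z>120)&(z<134)&(np.hypot(W[...,0]-590,W[...,1]-257)<25); print("peg",k.sum(),np.nanmedian(W[k],0).round(1))
p,W,X,Y=tab(); h=cv2.cvtColor(p,cv2.COLOR_RGB2HSV); z=W[...,2]
k=((h[...,0]<6)|(h[...,0]>174))&(h[...,1]>140)&(z>100)&(z<156)&(np.hypot(W[...,0]-463,W[...,1]-94)<30); print("post",k.sum(),np.nanmedian(W[k],0).round(1) if k.sum() else 0)
E
```

```text
(np.float64(149.3), np.float64(2.0), array([612.5, 290.6, 274.4]))
-45 418 X [51.4 77.3] z 84.7
-30 444 X [50.7 82.8] z 89.8
-15 675 X [47.8 86.4] z 93.7
0 609 X [47.  85.1] z 93.9
15 663 X [46.8 86.6] z 93.9
30 680 X [47.7 86.7] z 94.0
45 653 X [47.9 86.6] z 93.8
peg 318 [591.7 258.5 128.1]
post 113 [459.7 101.5 137.1]
```

View pics/w5.png

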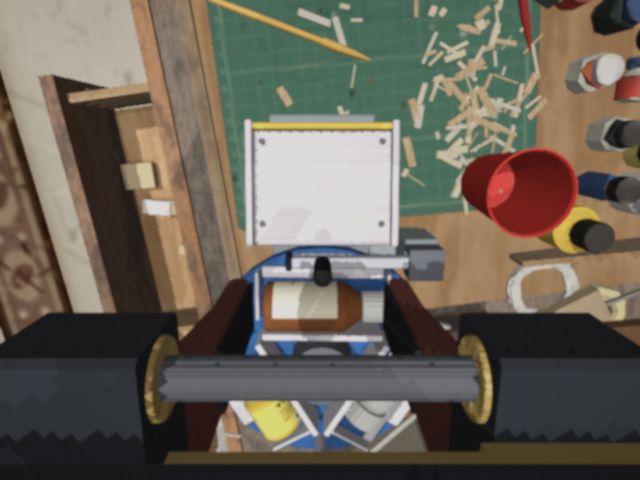

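The bottle lies in the bay at (320,305), square to the track. The keeper peg is shut at mid-width (322,268), and the beaker hasn't moved. Handing in.

```bash
python3 -c "
from cell import arm; print(arm.close_job())"
```

```text
the job is handed in; nothing more can be done
None
```

The job is handed in at about 22.5 s of the 69 s: the brown bottle is in the bay facing the track and the keeper bar is shut. The last camera check showed everything in place, but the hand-in call returned no verdict.

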